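Shim a converter block in its test nest and hold it down on the contacts

TASK

Lower the two white spacers, one by one, upright into the gaps on either side of the converter block in the test nest: the thick one fits only the wider gap, the thin one goes in the narrower. When both stand on the bottom of their gaps and are let go, push the block down with your fingertips against its spring until its top is flush with the cheeks beside it, and finish while still holding it down there. Leave the meter, the tape roll and the hex key alone.

Things in the scene. Friction and masses are not known exactly. Their poses are not given: they have to be found in the camera images.
- nest: test nest fixed to the bench, turned any way round: aluminium base 100 (x) x 120 (y) mm, origin under its centre, z up. Base top (gap floors) at z 20 mm. Two grey cheeks 64 mm long in x, tops at z 44 mm; the block stands between them. Four dark corner guides (to z 38 mm) keep the block centred with 1 mm play, so that it moves only up and down, and leave the middle 52 mm of each gap free
- wide_gap (a point): centre of the floor of the wide gap, at nest (0, 35, 20) mm: 20 mm wide, from the block's side (nest y 25 mm) to the inner face of the thinner, 15 mm cheek (y 45 mm), 24 mm deep below the cheek tops; axes as the nest's
- narrow_gap (a point): centre of the floor of the narrow gap, at nest (0, -31.5, 20) mm: 13 mm wide, from the block's side (nest y -25 mm) to the inner face of the thicker, 22 mm cheek (y -38 mm), 24 mm deep below the cheek tops; axes as the nest's
- plate (a joint): downward travel of the black sprung contact plate under the block, m: 0 = up, 0.006 = fully down on its stop. Spring force 4 N at 0, 10 N at 0.006. At 0.006 the block's top is flush with the cheek tops
- converter: dark converter block with a light strip along one end, 63 (x) x 50 (y) x 24 (z) mm, about 0.16 kg, loose, standing on the sprung plate in the nest. Origin: centre of its underside, at nest z = 26 mm at rest (top at 50 mm, 6 mm proud of the cheeks), 20 mm when pressed home; axes as the nest's
- thick_spacer: white plastic spacer, 36 (x) x 16 (y) x 60 (z) mm, about 45 g, standing upright on the bench. Origin: centre of its underside; y is its thickness. In the nest its thickness goes across the gap (along nest y, either way round), and 36 mm of it stand above the cheek tops
- thin_spacer: white plastic spacer, 36 (x) x 9 (y) x 60 (z) mm, about 30 g, standing upright on the bench. Origin: centre of its underside; y is its thickness. In the nest its thickness goes across the gap (along nest y, either way round), and 36 mm of it stand above the cheek tops
- meter: bystander: yellow and black hand multimeter, 140 x 73 x 43 mm, lying loose; origin at the centre of its underside
- tape_roll: bystander: roll of black tape, 58 mm across, 19 mm high, lying loose; origin at the centre of its underside
- allen_key: bystander: dark hex key, 24 x 72 x 4 mm, lying loose; origin at the centre of its underside
There are look-alikes about, which are no part of the job. Leave any blue, green or red look-alike of the converter alone.

How it is judged:
By the outcome, as a careful person would: the job done as asked, in the order asked, and still so for the second after the job is handed in, while the arm keeps its last pose, push and grip.
It also fails if it takes over 69 s, if anything falls off the work surface, if the arm or the gripper's body presses on something with over 40 N, if the wrist force passes 120 N, or if a joint passes its speed limit or range.

ROBOT

A 6-joint arm with a two-finger parallel gripper is mounted at the origin on a cart in front of the work surface, level with it; the furniture and walls round the work are solid. World frame = base frame: x ahead of the robot, y to its left, z up, the work surface at z = 0. Lengths are in mm, angles in rad, forces in N, time in s.
With the tool pointing down it reaches from about 350 to 975 mm from the base axis. Payload 7.1 kg.
Tool frame: the origin (TCP) lies at the very end of the fingers, on their centre line; the grasp point (between the pads) lies ctrl.hold_point_z behind it (ctrl.hold_point_z is the distance from the TCP to the grasp point, in mm); z points along the fingers, y is the line along which they close (so a half turn about z gives the same grasp; the last joint's range is limited). The gripper opens to 88 mm and grips with 3 to 60 N. Pads are 20 mm wide; open, the fingers measure 115 mm over their backs; the gripper's body (75 mm by 178 mm) begins 61 mm behind the grasp point.
Start: joints at [1.082, 0.423, 1.63, -0, 1.089, -0.019], TCP at [282.91, 557.285, 222.675] pointing down, gripper open.
Joint ranges: [-3, 3], [-0.9, 2.11], [0.09, 2.58], [-1.31, 4.45], [0.11, 2.69], [-2.54, 2.54]. Speed limits (rad/s): [2.39, 2.39, 3.01, 3.14, 3.14, 3.14].

INTERFACE

Orientations are given as a rotation vector (axis times angle).
In Python, from workcell import ctrl gives the robot as it stands. The module is installed in compiled form; this text tells all that it offers.
- The arm moves only by the shell command python3 -m creep 'ROWS'. ROWS is JSON, a list of rows, each an object with "translation": the shift along the tool's x, y, z in mm, a list of three; "angular": the turn, a rotation vector about the tool's x, y, z in rad, a list of three; "jaw": the opening, from 0 (shut) to 1 (fully open). A call has exactly 8 rows; each row is the pose to reach, as a shift and turn from the pose commanded when the call began, along the tool's axes at that moment; what a row does not reach only later rows make up. A row lasts 1/8 s, in which the tool goes at most 62.5 mm and 10.7 degrees, less where a joint would pass 70% of its speed; a pose out of reach is approached as far as the arm can. A call with a gripper value outside its range is refused whole. The fingers move at their own pace and stop on an object; the grip force is fixed at half the most. Time passes only in rows, so rows that repeat a pose let the fingers close, or fill a call up. It gives the time, the measured TCP pose, the force, the opening and the grip force at its end, in the units of the state.
- ctrl.get_obs(): the state, without advancing time (a new reading comes with each control period).
- ctrl.get_image(name): name is "side" or "top" or "wrist"; returns the picture (400x640x3 uint8, red, green, blue); there is no depth.
- ctrl.camera_info(name): a dict with "camera_matrix" (3x3 intrinsics, pixels), "world_from_camera" (4x4, takes a point from camera to world coordinates). Camera axes: x right, y up, looking along -z (the intrinsics and any distortion apply to the point x, -y, -z); pixel columns grow to the right and rows downward; lengths in mm; the calibration is good to about 2 mm. The wrist camera is an equidistant fisheye: a pixel r from the principal point sees the ray r / f radians off the axis. A picture is of the moment at which its call begins: read the wrist's pose just before it. camera_info takes no time and is no camera call; for the wrist camera it gives the pose at the moment of the call.
- ctrl.close_job(): hands the job in; it is judged then, once.
Trained networks look in the newest picture that a camera, given by its name, has taken for a name from the list of things; names that differ only in an ending like _2 or _b are one class to them, and where a whole thing is asked for, a point or a joint stands for the part that bears it (a point fixed in the world has none). Each returns a list of dicts, best first, with "score" (0 to 1); they miss things now and then, are a little off and sometimes report something else, mostly with a low value. They report only what shows in the picture. A call takes as long as a camera call. They do not tell look-alikes from the thing itself.
- ctrl.look_for(camera, label): "rect" ([left, top, right, bottom] in pixels, round what is visible of it).
The state is a dict: "t": time; "qpos": joint angles; "qvel": joint speeds; "joint_torque": joint torques, N m; "ee_pos": TCP position; "orientation": TCP orientation; "ft_force": force on the tool from outside, world axes, zero at the start; "moment": the same for the moment, N m; "width": finger opening in mm; "grasp_force": force on a finger pad.
Only numpy, scipy, OpenCV 4.12 (cv2) and the standard library are available. Lean on these libraries where they do the work, as an engineer would, in place of code of your own. Each camera call takes 0.05 s, during which the arm holds its last target. There are 200 camera calls.

## Working session

There is one attempt and no reset: what is moved stays moved. The work goes in short steps, Python scripts to look and compute and a shell command to move; the robot and the scene stay as the last step left them, time stands still between calls to the robot, and variables do not carry over. Pictures are saved under pics/ and viewed, at most 13 in all, crops included, and the job is handed in when it is done.

```bash
mkdir -p pics; python3 - <<'E'
from workcell import ctrl
import cv2,numpy as np
o=ctrl.get_obs(); print({k:np.round(v,3).tolist() for k,v in o.items()}, ctrl.hold_point_z)
for c in ["top","side"]:
    im=ctrl.get_image(c); cv2.imwrite(f"pics/{c}0.png",im[:,:,::-1])
    i=ctrl.camera_info(c); print(c,np.round(i["camera_matrix"],1).tolist(),np.round(i["world_from_camera"],3).tolist(),[k for k in i])
    for n in ["nest","converter","thick_spacer","thin_spacer","meter","tape_roll","allen_key"]:
        print(n,[(round(d["score"],2),np.round(d["rect"]).tolist()) for d in ctrl.look_for(c,n)][:4])
print(ctrl.get_obs()["t"])
E
```

```text
{'t': 0.0, 'qpos': [1.082, 0.424, 1.631, -0.0, 1.089, -0.019], 'qvel': [0.001, 0.001, -0.0, -0.0, -0.001, 0.002], 'joint_torque': [-0.002, -54.461, -27.367, 0.064, 0.023, -0.0], 'ee_pos': [282.682, 556.812, 221.904], 'orientation': [-0.731, -3.055, 0.002], 'ft_force': [0.563, 0.001, 0.419], 'moment': [0.022, 0.014, 0.046], 'grasp_force': 0.0, 'width': 88.162} 18.700000000000003
top [[396.1, 0.0, 317.7], [0.0, 396.1, 200.4], [0.0, 0.0, 1.0]] [[0.008, 0.98, -0.2, 322.621], [-1.0, 0.007, -0.005, 104.482], [-0.003, 0.2, 0.98, 1200.087], [0.0, 0.0, 0.0, 1.0]] ['camera_matrix', 'world_from_camera']
nest [(0.92, [329.0, 192.0, 375.0, 236.0])]
converter [(0.86, [278.0, 175.0, 303.0, 196.0]), (0.78, [340.0, 205.0, 362.0, 222.0]), (0.75, [351.0, 266.0, 374.0, 278.0]), (0.71, [377.0, 164.0, 397.0, 184.0])]
thick_spacer [(0.67, [230.0, 187.0, 239.0, 206.0])]
thin_spacer [(0.56, [245.0, 225.0, 250.0, 235.0]), (0.47, [333.0, 198.0, 373.0, 234.0])]
meter [(0.58, [224.0, 125.0, 257.0, 172.0])]
tape_roll [(0.75, [324.0, 144.0, 342.0, 162.0])]
allen_key [(0.17, [330.0, 200.0, 371.0, 234.0])]
side [[366.8, 0.0, 320.1], [0.0, 366.8, 194.1], [0.0, 0.0, 1.0]] [[0.967, 0.179, -0.183, 389.987], [-0.256, 0.671, -0.696, -528.14], [-0.002, 0.72, 0.694, 643.659], [0.0, 0.0, 0.0, 1.0]] ['camera_matrix', 'world_from_camera']
nest [(0.67, [299.0, 122.0, 313.0, 143.0]), (0.62, [286.0, 197.0, 347.0, 255.0])]
converter [(0.87, [232.0, 236.0, 262.0, 267.0]), (0.86, [298.0, 205.0, 332.0, 233.0]), (0.79, [324.0, 155.0, 341.0, 178.0]), (0.77, [284.0, 172.0, 305.0, 202.0])]
thick_spacer [(0.66, [299.0, 123.0, 314.0, 142.0])]
thin_spacer [(0.64, [264.0, 135.0, 274.0, 154.0])]
meter [(0.84, [327.0, 118.0, 379.0, 146.0])]
tape_roll [(0.75, [374.0, 187.0, 399.0, 205.0])]
allen_key []
0.8
```

View pics/top0.png

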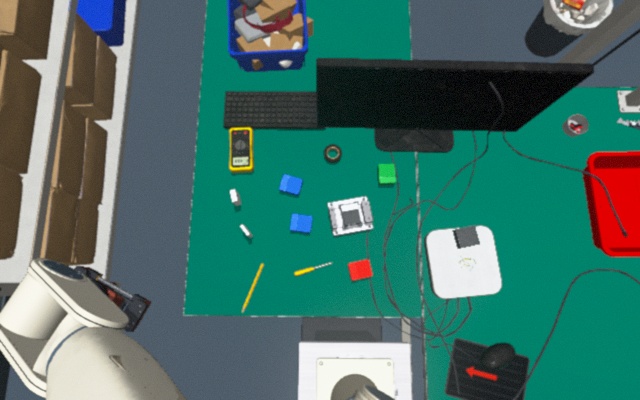

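View pics/side0.png

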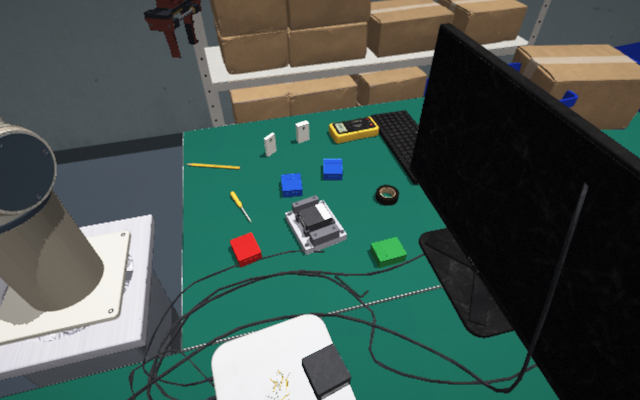

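The top view shows the nest with its dark block at (350,215) and the white spacers at (235,197) and (246,231). The look-alikes are blue at (290,185) and (301,224), green at (387,174) and red at (360,270). The dark block with the light strip, standing between the cheeks, is the converter. I'll confirm this in one enlarged crop.

```bash
cat > h.py <<'E'
from workcell import ctrl
import cv2,numpy as np
from scipy.spatial.transform import Rotation as R
def ray(c,px,info=None):
    i=info or ctrl.camera_info(c);K=np.array(i["camera_matrix"]);T=np.array(i["world_from_camera"])
    x=(px[0]-K[0,2])/K[0,0];y=(px[1]-K[1,2])/K[1,1]
    if c=="wrist":
        r=np.hypot(x,y);s=np.sin(r)/max(r,1e-9);d=np.array([x*s,-y*s,-np.cos(r)])
    else: d=np.array([x,-y,-1.])
    return T[:3,3],T[:3,:3]@d
def onz(c,px,z,info=None):
    o,d=ray(c,px,info);return o+d*(z-o[2])/d[2]
def proj(c,P,info=None):
    i=info or ctrl.camera_info(c);K=np.array(i["camera_matrix"]);T=np.array(i["world_from_camera"])
    p=(np.atleast_2d(P)-T[:3,3])@T[:3,:3];x,y,z=p[:,0],-p[:,1],-p[:,2]
    if c=="wrist":
        r=np.hypot(x,y);th=np.arctan2(r,z);u=np.c_[x/r*th,y/r*th]
    else: u=np.c_[x/z,y/z]
    return u*[K[0,0],K[1,1]]+K[:2,2]
E
python3 - <<'E'
from h import *
for n,p,z in [("nest",(350.5,216),25),("block",(351,214),50),("thick",(235,197),30),("thin",(246,231),30)]:
    print(n,onz("top",p,z).round())
for n,p in [("thick",(303,142)),("thin",(269,155))]: print("side base",n,onz("side",p,0).round())
im=cv2.imread("pics/top0.png");a=cv2.resize(im[165:265,215:395],None,fx=4.4,fy=4.4,interpolation=cv2.INTER_CUBIC);cv2.imwrite("pics/crop.png",a)
print(ctrl.camera_info("wrist")["camera_matrix"], np.round(ctrl.camera_info("wrist")["world_from_camera"],2).tolist())
print(R.from_rotvec(ctrl.get_obs()["orientation"]).as_matrix().round(3).tolist())
E
```

```text
nest [515.  11.  25.]
block [517.  12.  50.]
thick [570. 360.  30.]
thin [467. 322.  30.]
side base thick [568. 345.   0.]
side base thin [461. 309.   0.]
[[309.70691629   0.         315.71101753]
 [  0.         309.70691629 196.42477599]
 [  0.           0.           1.        ]] [[0.45, -0.86, -0.23, 218.92], [0.89, 0.44, 0.12, 588.92], [-0.0, -0.26, 0.97, 383.64], [0.0, 0.0, 0.0, 1.0]]
[[-0.892, 0.453, 0.0], [0.453, 0.892, 0.0], [-0.0, 0.0, -1.0]]
```

View pics/crop.png

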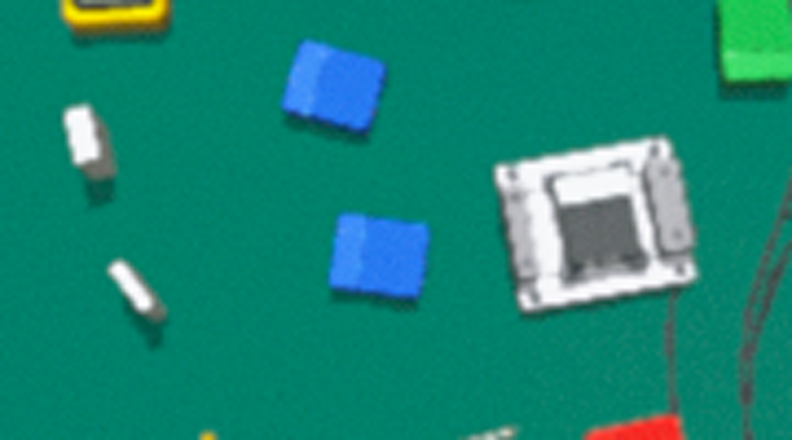

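The crop confirms it: the dark block with the light strip sits in the nest. The thin cheek and wide gap are on the left (world +y), and the thick cheek and narrow gap on the right. Thick spacer is at crop (88,140), thin at (135,290). I'll move above the spacers for a wrist view.

```bash
python3 -m creep '[{"translation":[-50,-15,0],"angular":[0,0,0],"jaw":1},{"translation":[-105,-31,0],"angular":[0,0,0],"jaw":1},{"translation":[-160,-47,0],"angular":[0,0,0],"jaw":1},{"translation":[-215,-63,0],"angular":[0,0,0],"jaw":1},{"translation":[-270,-80,0],"angular":[0,0,0],"jaw":1},{"translation":[-310,-92,0],"angular":[0,0,0],"jaw":1},{"translation":[-310,-92,0],"angular":[0,0,0],"jaw":1},{"translation":[-310,-92,0],"angular":[0,0,0],"jaw":1}]'
python3 - <<'E'
from h import *
i=ctrl.camera_info("wrist");im=ctrl.get_image("wrist");cv2.imwrite("pics/w1.png",im[:,:,::-1])
o=ctrl.get_obs();print(o["ee_pos"].round(1) if hasattr(o["ee_pos"],'round') else o["ee_pos"])
np.save("w1.npy",{k:np.array(v) for k,v in i.items()},allow_pickle=True)
for n in ["thick_spacer","thin_spacer","nest","converter"]:print(n,[(round(d["score"],2),np.round(d["rect"]).tolist()) for d in ctrl.look_for("wrist",n)][:4])
E
```

```text
t: 1.8
ee_pos: [517.3, 335.1, 222.6]
orientation: [-0.732, -3.055, 0.0]
ft_force: [0.3, -0.4, -0.7]
width: 87.9
grasp_force: 0.0
[516.9 335.5 222.6]
thick_spacer [(0.74, [334.0, 188.0, 370.0, 227.0])]
thin_spacer [(0.68, [264.0, 134.0, 297.0, 156.0]), (0.57, [334.0, 187.0, 370.0, 226.0])]
nest [(0.75, [108.0, 224.0, 174.0, 276.0])]
converter [(0.98, [54.0, 161.0, 94.0, 210.0]), (0.88, [234.0, 260.0, 283.0, 286.0]), (0.81, [165.0, 193.0, 220.0, 238.0])]
```

View pics/w1.png

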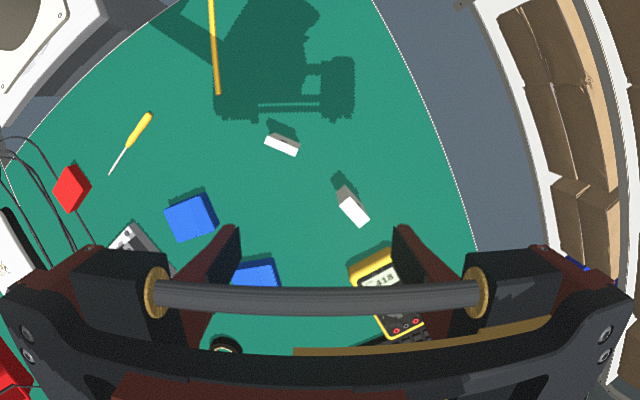

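The wrist view shows the thick spacer's top at (353,212) and the thin one's at (283,147), both clear. The nest is half hidden at (140,245). I'll fit the top faces at z=60.

```bash
cat >> h.py <<'E'
def tops(c,im,info,box,z,thr=200):
    l,t,r,b=box;g=im[t:b,l:r].min(2);m=(g>thr).astype(np.uint8)
    cs,_=cv2.findContours(m,cv2.RETR_EXTERNAL,cv2.CHAIN_APPROX_NONE);k=max(cs,key=cv2.contourArea)[:,0]+[l,t]
    P=np.array([onz(c,p,z,info)[:2] for p in k],np.float32);(cx,cy),s,a=cv2.minAreaRect(P)
    if s[0]<s[1]: a+=90;s=s[::-1]
    return np.round([cx,cy],1),np.round(s,1),round((a+90)%180-90,1)  # angle of long side, deg
def totool(o,d):
    return R.from_rotvec(o["orientation"]).as_matrix().T@np.array(d)
E
python3 - <<'E'
from h import *
info=np.load("w1.npy",allow_pickle=True).item();im=cv2.imread("pics/w1.png")[:,:,::-1]
for n,b in [("thick",(325,180,380,235)),("thin",(258,128,305,162))]:
    for th in (170,205):
        c,s,a=tops("wrist",im,info,b,60,th);print(n,c,s,a)
o=ctrl.get_obs();print(totool(o,[1,0,0]),totool(o,[0,1,0]))
E
```

```text
thick [566.4 356.9] [36.4 16.5] 15.3
thick [566.5 356.9] [35.6 16.2] 15.4
thin [465.3 319.4] [36.1  9.8] 39.1
thin [465.3 319.3] [36.   9.3] 39.2
[-8.92400702e-01  4.51243822e-01 -3.23215516e-05] [4.51243820e-01 8.92400701e-01 5.96621810e-05]
```

```bash
python3 -m creep '[{"translation":[-10,12,25],"angular":[0,0,-0.18],"jaw":1},{"translation":[-20,24,50],"angular":[0,0,-0.36],"jaw":1},{"translation":[-30,36,75],"angular":[0,0,-0.54],"jaw":1},{"translation":[-34.3,41.6,90],"angular":[0,0,-0.70],"jaw":0.7},{"translation":[-34.3,41.6,110],"angular":[0,0,-0.735],"jaw":0.6},{"translation":[-34.3,41.6,140],"angular":[0,0,-0.735],"jaw":0.6},{"translation":[-34.3,41.6,170],"angular":[0,0,-0.735],"jaw":0.6},{"translation":[-34.3,41.6,187.6],"angular":[0,0,-0.735],"jaw":0.6}]'
python3 -m creep '[{"translation":[0,0,0],"angular":[0,0,0],"jaw":0.5},{"translation":[0,0,0],"angular":[0,0,0],"jaw":0.3},{"translation":[0,0,0],"angular":[0,0,0],"jaw":0},{"translation":[0,0,0],"angular":[0,0,0],"jaw":0},{"translation":[0,0,0],"angular":[0,0,0],"jaw":0},{"translation":[0,0,0],"angular":[0,0,0],"jaw":0},{"translation":[0,0,0],"angular":[0,0,0],"jaw":0},{"translation":[0,0,0],"angular":[0,0,0],"jaw":0}]'
```

```text
t: 3.05
ee_pos: [565.8, 356.2, 33.2]
orientation: [0.413, -3.112, 0.001]
ft_force: [0.7, 0.1, 0.1]
width: 53.1
grasp_force: 0.0
t: 4.05
ee_pos: [567.6, 356.7, 35.9]
orientation: [-0.415, 3.113, 0.001]
ft_force: [-1.0, -0.4, 4.6]
width: 16.3
grasp_force: 30.0
```

```bash
python3 -m creep '[{"translation":[0,0,-35],"angular":[0,0,0],"jaw":0},{"translation":[5,-25,-80],"angular":[0,0,0],"jaw":0},{"translation":[16,-80,-105],"angular":[0,0,0.077],"jaw":0},{"translation":[27,-138,-114],"angular":[0,0,0.077],"jaw":0},{"translation":[38,-196,-114],"angular":[0,0,0.077],"jaw":0},{"translation":[50,-254,-114],"angular":[0,0,0.077],"jaw":0},{"translation":[61,-308,-114],"angular":[0,0,0.077],"jaw":0},{"translation":[65,-326,-114],"angular":[0,0,0.077],"jaw":0}]'
python3 - <<'E'
from h import *
import time
ctrl.get_image("wrist");ctrl.get_image("wrist")
i=ctrl.camera_info("wrist");im=ctrl.get_image("wrist");cv2.imwrite("pics/w2.png",im[:,:,::-1])
o=ctrl.get_obs();print(np.round(o["ee_pos"],1),np.round(o["orientation"],3),o["width"])
np.save("w2.npy",{k:np.array(v) for k,v in i.items()},allow_pickle=True)
for n in ["nest","converter"]:print(n,[(round(d["score"],2),np.round(d["rect"]).tolist()) for d in ctrl.look_for("wrist",n)][:4])
E
```

```text
t: 5.05
ee_pos: [589.6, 22.1, 149.0]
orientation: [0.29, -3.128, 0.0]
ft_force: [0.6, -0.5, -0.5]
width: 16.2
grasp_force: 30.0
[589.7  24.8 149. ] [ 2.930e-01 -3.128e+00 -1.000e-03] 15.65533390271757
nest [(0.61, [248.0, 60.0, 386.0, 168.0])]
converter [(0.98, [428.0, 90.0, 499.0, 154.0]), (0.95, [167.0, 186.0, 219.0, 254.0]), (0.69, [283.0, 74.0, 347.0, 151.0])]
```

View pics/w2.png

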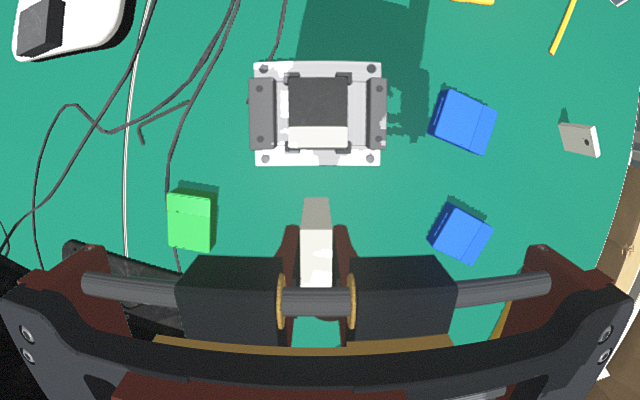

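The wrist view shows the whole nest: base corners about (254,62) to (381,166), the thick cheek on the left at x 248–275, the thin cheek on the right at 368–387, and the light strip on the lower end. I'll fit its pose and overlay the model.

```bash
cat >> h.py <<'E'
def rect(x0,x1,y0,y1,z): return np.array([[x0,y0,z],[x1,y0,z],[x1,y1,z],[x0,y1,z]],float)
LOOPS={"base":rect(-50,50,-60,60,20),"block":rect(-31.5,31.5,-25,25,50),"thin":rect(-32,32,45,60,44),"thick":rect(-32,32,-60,-38,44)}
def place(P,p): 
    c,s=np.cos(p[2]),np.sin(p[2]);return np.c_[P[:,0]*c-P[:,1]*s+p[0],P[:,0]*s+P[:,1]*c+p[1],P[:,2]]
def overlay(im,info,pose,box,f,name,loops=LOOPS):
    l,t,r,b=box;a=cv2.resize(im[t:b,l:r],None,fx=f,fy=f,interpolation=cv2.INTER_CUBIC)
    for P,col in zip(loops.values(),[(0,0,255),(0,255,255),(255,0,0),(255,0,255)]):
        q=(proj("wrist",place(P,pose),info)-[l,t]+.5)*f
        cv2.polylines(a,[np.round(q).astype(np.int32)],True,col,1)
    cv2.imwrite(name,a)
E
python3 - <<'E'
from h import *
info=np.load("w2.npy",allow_pickle=True).item();im=cv2.imread("pics/w2.png")
hsv=cv2.cvtColor(im,cv2.COLOR_BGR2HSV)
m=((hsv[...,1]<90)&(hsv[...,2]>40)).astype(np.uint8);m[:58]=0;m[172:]=0;m[:,:240]=0;m[:,395:]=0
m=cv2.morphologyEx(m,cv2.MORPH_OPEN,np.ones((3,3)))
cs,_=cv2.findContours(m,cv2.RETR_EXTERNAL,cv2.CHAIN_APPROX_NONE);k=max(cs,key=cv2.contourArea)[:,0]
P=np.array([onz("wrist",p,20,info)[:2] for p in k],np.float32);print(cv2.minAreaRect(P))
(c,s,a)=cv2.minAreaRect(P)
hand={"base":[(254,62),(381,62),(381,166),(254,166)]}
W=np.array([onz("wrist",p,20,info)[:2] for p in hand["base"]]);print(W.round(1),W.mean(0))
# image top-left = world -x,-y
y=(W[1]-W[0]+W[2]-W[3]);yaw=np.arctan2(-y[0],y[1]);pose=(*W.mean(0),yaw);print(pose)
np.save("nest.npy",pose);overlay(im,info,pose,(230,45,405,180),4.4,"pics/ov.png")
E
```

```text
((515.5997924804688, 9.537765502929688), (102.71939086914062, 131.7111053466797), 11.187402725219727)
[[479.4 -56.4]
 [457.2  60. ]
 [554.9  80.3]
 [577.6 -39.6]] [517.26493396  11.06494696]
(np.float64(517.2649339614645), np.float64(11.064946958227425), np.float64(0.1874427872804871))
```

View pics/ov.png

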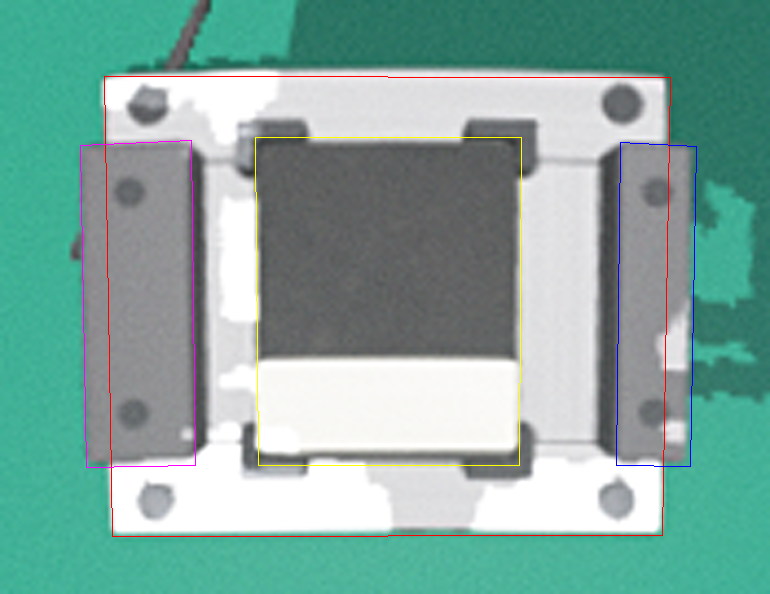

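```bash
python3 -m creep '[{"translation":[37,17.5,0],"angular":[0,0,0],"jaw":0},{"translation":[73.7,35,20],"angular":[0,0,0],"jaw":0},{"translation":[73.7,35,45],"angular":[0,0,0],"jaw":0},{"translation":[73.7,35,48],"angular":[0,0,0],"jaw":0},{"translation":[73.7,35,48],"angular":[0,0,0],"jaw":0},{"translation":[73.7,35,55],"angular":[0,0,0],"jaw":0},{"translation":[73.7,35,65],"angular":[0,0,0],"jaw":0},{"translation":[73.7,35,75],"angular":[0,0,0],"jaw":0}]'
python3 - <<'E'
from h import *
i=ctrl.camera_info("wrist");im=ctrl.get_image("wrist");cv2.imwrite("pics/w3.png",im[:,:,::-1])
o=ctrl.get_obs();print(np.round(o["ee_pos"],1),np.round(o["orientation"],3),o["width"],np.round(o["ft_force"],1),np.round(o["moment"],2))
E
```

```text
t: 6.3
ee_pos: [510.9, 45.3, 73.5]
orientation: [-0.295, 3.128, 0.0]
ft_force: [-0.9, 0.8, 0.1]
width: 15.9
grasp_force: 30.0
[510.1  45.2  72.3] [ 0.295 -3.126 -0.   ] 15.871127824319112 [ 0.4  0.1 -0.9] [ 0.01  0.04 -0.01]
```

View pics/w3.png

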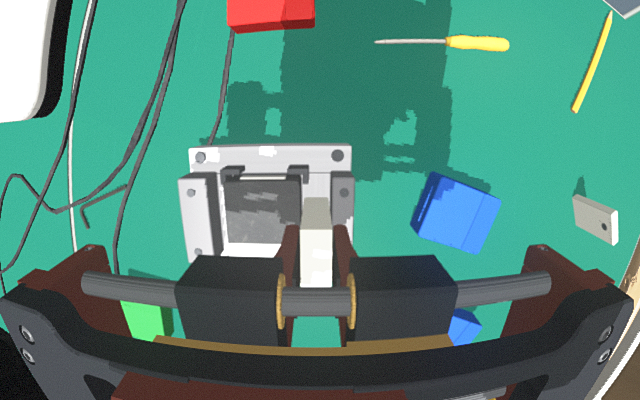

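The spacer (316,215) is entering between the block's edge (301) and the cheek (332), with no contact force. I'll lower it to the floor.

```bash
python3 -m creep '[{"translation":[0,0,5],"angular":[0,0,0],"jaw":0},{"translation":[0,0,10],"angular":[0,0,0],"jaw":0},{"translation":[0,0,14],"angular":[0,0,0],"jaw":0},{"translation":[0,0,16],"angular":[0,0,0],"jaw":0},{"translation":[0,0,17],"angular":[0,0,0],"jaw":0},{"translation":[0,0,17.5],"angular":[0,0,0],"jaw":0},{"translation":[0,0,18],"angular":[0,0,0],"jaw":0},{"translation":[0,0,18],"angular":[0,0,0],"jaw":0}]'
```

```text
t: 7.35
ee_pos: [510.9, 45.4, 56.1]
orientation: [-0.295, 3.128, 0.0]
ft_force: [0.1, 1.5, -0.4]
width: 15.8
grasp_force: 30.0
```

```bash
python3 -m creep '[{"translation":[0,0,0.3],"angular":[0,0,0],"jaw":0},{"translation":[0,0,0.6],"angular":[0,0,0],"jaw":0},{"translation":[0,0,0.9],"angular":[0,0,0],"jaw":0},{"translation":[0,0,0.9],"angular":[0,0,0],"jaw":0},{"translation":[0,0,0.9],"angular":[0,0,0],"jaw":0},{"translation":[0,0,0.9],"angular":[0,0,0],"jaw":0},{"translation":[0,0,0.9],"angular":[0,0,0],"jaw":0},{"translation":[0,0,0.9],"angular":[0,0,0],"jaw":0}]'
```

```text
t: 8.35
ee_pos: [511.0, 45.4, 55.9]
orientation: [-0.295, 3.127, -0.0]
ft_force: [-2.5, 0.4, 7.6]
width: 15.8
grasp_force: 30.0
```

```bash
python3 -m creep '[{"translation":[0,0,0.5],"angular":[0,0,0],"jaw":0.25},{"translation":[0,0,0.5],"angular":[0,0,0],"jaw":0.35},{"translation":[0,0,0.5],"angular":[0,0,0],"jaw":0.35},{"translation":[0,0,0.5],"angular":[0,0,0],"jaw":0.35},{"translation":[0,0,-20],"angular":[0,0,0],"jaw":0.35},{"translation":[0,0,-45],"angular":[0,0,0],"jaw":0.35},{"translation":[0,0,-90],"angular":[0,0,0],"jaw":0.35},{"translation":[0,0,-120],"angular":[0,0,0],"jaw":0.35}]'
python3 - <<'E'
from h import *
ctrl.get_image("wrist");i=ctrl.camera_info("wrist");im=ctrl.get_image("wrist");cv2.imwrite("pics/w4.png",im[:,:,::-1])
o=ctrl.get_obs();print(np.round(o["ee_pos"],1),np.round(o["orientation"],3),o["width"])
# thin spacer target: centre, tool y along 39.2+90=129.2 deg
y=R.from_rotvec(o["orientation"]).as_matrix()[:,1];a=np.degrees(np.arctan2(y[1],y[0]));print("tool y",a,"turn about tool z",-np.radians(129.2-a))
print(totool(o,np.array([465.3,319.4,36])-o["ee_pos"]))
E
```

```text
t: 9.35
ee_pos: [511.3, 45.5, 176.9]
orientation: [-0.295, 3.126, -0.0]
ft_force: [1.5, -0.1, -0.0]
width: 30.8
grasp_force: 0.0
[513.   45.6 178.3] [-0.295  3.122 -0.   ] 30.714470848701833
tool y 100.78072309130044 turn about tool z -0.496009953092803
[ -3.47799897 278.02562321 142.10786131]
```

View pics/w4.png

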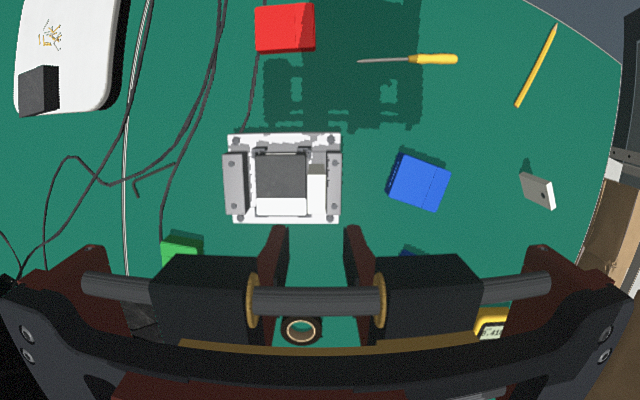

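The thick spacer stands in the wide gap at (317,185). Now the thin one.

```bash
python3 -m creep '[{"translation":[-1,55,0],"angular":[0,0,-0.1],"jaw":0.35},{"translation":[-2.5,110,0],"angular":[0,0,-0.25],"jaw":0.5},{"translation":[-4,165,0],"angular":[0,0,-0.4],"jaw":0.5},{"translation":[-5,220,20],"angular":[0,0,-0.496],"jaw":0.5},{"translation":[-6,265,45],"angular":[0,0,-0.496],"jaw":0.5},{"translation":[-6.4,277.7,60],"angular":[0,0,-0.496],"jaw":0.5},{"translation":[-6.4,277.7,85],"angular":[0,0,-0.496],"jaw":0.5},{"translation":[-6.4,277.7,110],"angular":[0,0,-0.496],"jaw":0.5}]'
python3 -m creep '[{"translation":[0,0,15],"angular":[0,0,0],"jaw":0.5},{"translation":[0,0,29.6],"angular":[0,0,0],"jaw":0.5},{"translation":[0,0,29.6],"angular":[0,0,0],"jaw":0.3},{"translation":[0,0,29.6],"angular":[0,0,0],"jaw":0.15},{"translation":[0,0,29.6],"angular":[0,0,0],"jaw":0},{"translation":[0,0,29.6],"angular":[0,0,0],"jaw":0},{"translation":[0,0,29.6],"angular":[0,0,0],"jaw":0},{"translation":[0,0,29.6],"angular":[0,0,0],"jaw":0}]'
```

```text
t: 10.45
ee_pos: [464.9, 318.6, 63.7]
orientation: [1.054, -2.959, 0.001]
ft_force: [0.7, -0.7, -0.2]
width: 43.9
grasp_force: 0.0
t: 11.45
ee_pos: [465.5, 319.7, 36.1]
orientation: [-1.054, 2.959, 0.0]
ft_force: [-0.3, -0.7, 6.2]
width: 8.9
grasp_force: 30.0
```

```bash
python3 -m creep '[{"translation":[0,0,-40],"angular":[0,0,0],"jaw":0},{"translation":[14,-25,-90],"angular":[0,0,0],"jaw":0},{"translation":[42,-75,-110],"angular":[0,0,0.15],"jaw":0},{"translation":[70,-125,-110],"angular":[0,0,0.3],"jaw":0},{"translation":[99,-175,-110],"angular":[0,0,0.45],"jaw":0},{"translation":[127,-225,-110],"angular":[0,0,0.497],"jaw":0},{"translation":[155,-275,-110],"angular":[0,0,0.497],"jaw":0},{"translation":[169.8,-299.6,-110],"angular":[0,0,0.497],"jaw":0}]'
python3 - <<'E'
from h import *
ctrl.get_image("wrist");O=[]
for k in range(4):
    i=ctrl.camera_info("wrist");im=ctrl.get_image("wrist");o=ctrl.get_obs();O.append(np.r_[o["ee_pos"],o["orientation"]*np.sign(o["orientation"][1])])
m=np.mean(O,0);print(m.round(2))
cv2.imwrite("pics/w5.png",im[:,:,::-1])
o["orientation"]=m[3:];y=R.from_rotvec(m[3:]).as_matrix()[:,1];print("tool y",np.degrees(np.arctan2(y[1],y[0])))
print(totool(o,np.array([523.1,-19.9,56.1])-m[:3]))
bad=proj("wrist",place(np.array([[0,-31.5,20.]]),np.load("nest.npy")),i);print(bad)
overlay(im[:,:,::-1],i,np.load("nest.npy"),(210,120,410,270),4,"pics/ov5.png")
E
```

```text
t: 12.45
ee_pos: [523.1, -22.7, 145.5]
orientation: [-0.29, 3.128, -0.0]
ft_force: [-0.3, -0.4, -0.1]
width: 8.7
grasp_force: 30.0
[ 5.2283e+02 -2.0780e+01  1.4542e+02 -2.9000e-01  3.1300e+00  0.0000e+00]
tool y 100.61350891965454
[-0.39233723  0.81052694 89.32415591]
[[316.28823248 191.27372134]]
```

View pics/ov5.png

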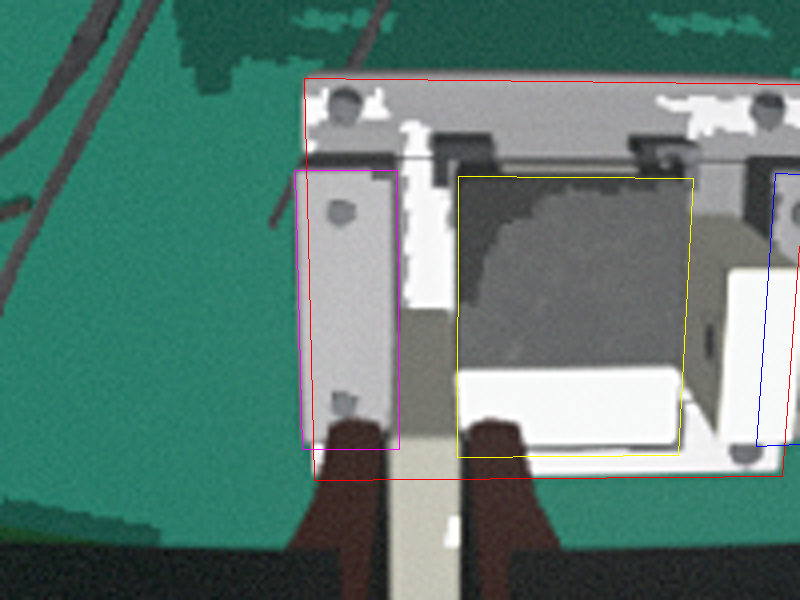

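The gap shows at crop x 395–456 and the held spacer is centred at 423, so they line up. Lowering.

```bash
python3 -m creep '[{"translation":[0,0.2,25],"angular":[0,0,0],"jaw":0},{"translation":[0,0.2,45],"angular":[0,0,0],"jaw":0},{"translation":[0,0.2,50],"angular":[0,0,0],"jaw":0},{"translation":[0,0.2,54],"angular":[0,0,0],"jaw":0},{"translation":[0,0.2,58],"angular":[0,0,0],"jaw":0},{"translation":[0,0.2,63],"angular":[0,0,0],"jaw":0},{"translation":[0,0.2,68],"angular":[0,0,0],"jaw":0},{"translation":[0,0.2,72],"angular":[0,0,0],"jaw":0}]'
```

```text
t: 13.7
ee_pos: [522.9, -19.9, 73.3]
orientation: [0.293, -3.128, 0.0]
ft_force: [-0.1, 0.1, -1.0]
width: 8.8
grasp_force: 30.0
```

```bash
python3 -m creep '[{"translation":[0,0,5],"angular":[0,0,0],"jaw":0},{"translation":[0,0,10],"angular":[0,0,0],"jaw":0},{"translation":[0,0,14],"angular":[0,0,0],"jaw":0},{"translation":[0,0,16],"angular":[0,0,0],"jaw":0},{"translation":[0,0,17],"angular":[0,0,0],"jaw":0},{"translation":[0,0,17.6],"angular":[0,0,0],"jaw":0},{"translation":[0,0,18],"angular":[0,0,0],"jaw":0},{"translation":[0,0,18.3],"angular":[0,0,0],"jaw":0}]'
```

```text
t: 14.7
ee_pos: [523.0, -19.9, 56.1]
orientation: [-0.294, 3.128, -0.0]
ft_force: [-3.7, -0.3, 11.9]
width: 8.3
grasp_force: 30.0
```

```bash
python3 -m creep '[{"translation":[0,0,-0.5],"angular":[0,0,0],"jaw":0.2},{"translation":[0,0,-0.5],"angular":[0,0,0],"jaw":0.28},{"translation":[0,0,-0.5],"angular":[0,0,0],"jaw":0.28},{"translation":[0,0,-0.5],"angular":[0,0,0],"jaw":0.28},{"translation":[0,0,-20],"angular":[0,0,0],"jaw":0.28},{"translation":[0,0,-45],"angular":[0,0,0],"jaw":0.28},{"translation":[-15,10,-90],"angular":[0,0,0],"jaw":0.2},{"translation":[-40,30.9,-100],"angular":[0,0,0],"jaw":0}]'
python3 - <<'E'
from h import *
ctrl.get_image("wrist");ctrl.get_image("wrist");O=[]
for k in range(3):
    i=ctrl.camera_info("wrist");im=ctrl.get_image("wrist");o=ctrl.get_obs();O.append(np.r_[o["ee_pos"],o["orientation"]*np.sign(o["orientation"][1])])
m=np.mean(O,0);print(m.round(2),o["width"])
o["orientation"]=m[3:];print(totool(o,np.array([517.3,11.1,50])-m[:3]))
L=dict(LOOPS);L={"thick":rect(-18,18,27,43,80),"block":L["block"],"thinsp":rect(-18,18,-36,-27,80)}
overlay(im[:,:,::-1],i,np.load("nest.npy"),(210,80,430,245),3.6,"pics/ov6.png",L)
E
```

```text
t: 15.7
ee_pos: [558.1, 17.8, 158.1]
orientation: [-0.291, 3.124, -0.001]
ft_force: [0.5, 0.6, 0.1]
width: 11.2
grasp_force: 0.0
[ 5.5623e+02  1.8140e+01  1.5507e+02 -3.0000e-01  3.1300e+00 -0.0000e+00] 0.43291129703610665
[ 39.71716059   0.39370111 105.01520835]
```

View pics/ov6.png

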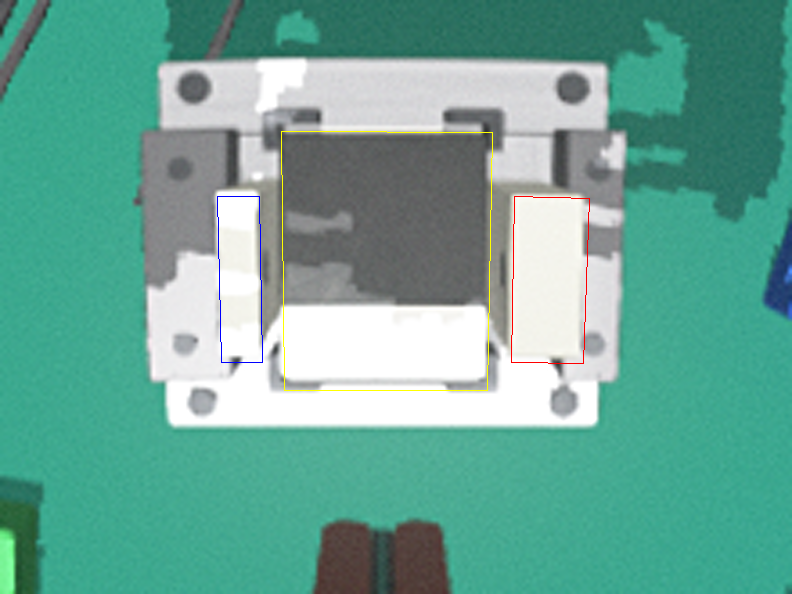

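Both spacers match the model's tops at z=80, so they're standing on the gap floors. The fingers are shut. Now over the block and down.

```bash
python3 -m creep '[{"translation":[20,0.2,20],"angular":[0,0,0],"jaw":0},{"translation":[40,0.4,40],"angular":[0,0,0],"jaw":0},{"translation":[40,0.4,70],"angular":[0,0,0],"jaw":0},{"translation":[40,0.4,90],"angular":[0,0,0],"jaw":0},{"translation":[40,0.4,100],"angular":[0,0,0],"jaw":0},{"translation":[40,0.4,102],"angular":[0,0,0],"jaw":0},{"translation":[40,0.4,104],"angular":[0,0,0],"jaw":0},{"translation":[40,0.4,106],"angular":[0,0,0],"jaw":0}]'
python3 -m creep '[{"translation":[0,0,1],"angular":[0,0,0],"jaw":0},{"translation":[0,0,2],"angular":[0,0,0],"jaw":0},{"translation":[0,0,3],"angular":[0,0,0],"jaw":0},{"translation":[0,0,4],"angular":[0,0,0],"jaw":0},{"translation":[0,0,4.5],"angular":[0,0,0],"jaw":0},{"translation":[0,0,5],"angular":[0,0,0],"jaw":0},{"translation":[0,0,5],"angular":[0,0,0],"jaw":0},{"translation":[0,0,5],"angular":[0,0,0],"jaw":0}]'
```

```text
t: 16.95
ee_pos: [517.6, 10.8, 49.8]
orientation: [-0.294, 3.127, -0.0]
ft_force: [-1.5, -0.5, 3.5]
width: 0.1
grasp_force: 1.4
t: 17.95
ee_pos: [517.6, 10.8, 44.8]
orientation: [-0.294, 3.127, -0.0]
ft_force: [-0.6, -0.9, 8.2]
width: 0.2
grasp_force: 3.8
```

```bash
python3 -m creep '[{"translation":[0,0,0.3],"angular":[0,0,0],"jaw":0},{"translation":[0,0,0.6],"angular":[0,0,0],"jaw":0},{"translation":[0,0,0.9],"angular":[0,0,0],"jaw":0},{"translation":[0,0,1.2],"angular":[0,0,0],"jaw":0},{"translation":[0,0,1.5],"angular":[0,0,0],"jaw":0},{"translation":[0,0,1.8],"angular":[0,0,0],"jaw":0},{"translation":[0,0,1.8],"angular":[0,0,0],"jaw":0},{"translation":[0,0,1.8],"angular":[0,0,0],"jaw":0}]'
```

```text
t: 18.95
ee_pos: [517.6, 10.8, 44.2]
orientation: [-0.294, 3.127, -0.0]
ft_force: [-5.6, -0.3, 23.4]
width: 0.5
grasp_force: 11.5
```

It's on the stop: 23 N, and the tip stopped at z 44. One last look before handing in.

```bash
python3 - <<'E'
from h import *
i=ctrl.camera_info("wrist");im=ctrl.get_image("wrist");o=ctrl.get_obs();print(np.round(o["ee_pos"],1),np.round(o["ft_force"],1))
a=cv2.resize(im[90:330,170:470,::-1],None,fx=2.4,fy=2.4);cv2.imwrite("pics/fin.png",a)
E
```

```text
[517.7  10.9  44.2] [-5.4 -1.2 23.7]
```

View pics/fin.png

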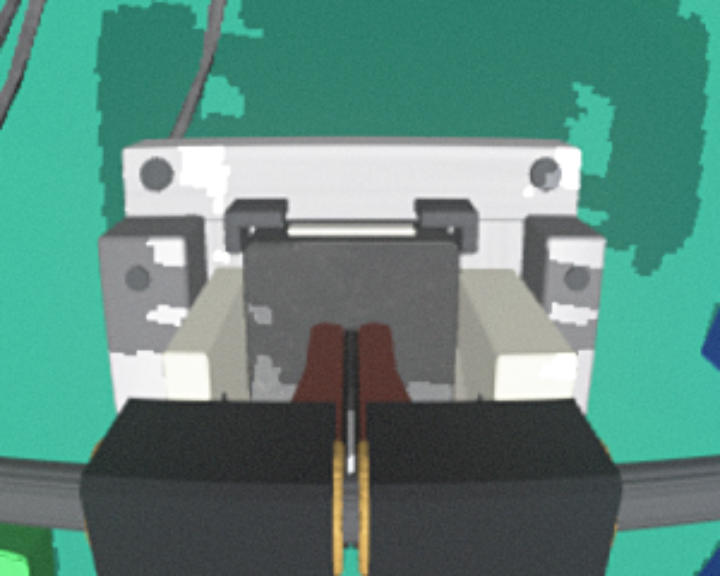

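The fingertips press the block at crop (350,340), level with the cheeks. Both spacers stand upright in their gaps at (200,340) and (510,340).

```bash
python3 -c "
from workcell import ctrl
print(ctrl.close_job())"
```

```text
the job is handed in; nothing more can be done
None
```

I handed the job in after about 19 s with both spacers standing on the bottoms of their gaps and released, and the block held down on its stop at about 24 N, level with the cheeks; nothing else was touched.

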